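# Set the gauging kit out on its outline pads

## Task

Set out the inspection station: put each of the four loose aids on the green pad that carries its white outline - the steel ring gauge on the ring, the black eye loupe on the solid disc, the V-block on the frame with the groove line, and the blue slide box on the solid rectangle. Each must lie flat on its pad, the same side up as now, centred in its outline, with the V-block and the slide box turned to line up with theirs (either end first); let go of everything at the end.

Things in the scene. Friction and masses are not known exactly. Their poses are not given: they have to be found in the camera images.
- ring_gauge: loose pale grey (almost white) steel ring gauge lying flat, 52 mm outside diameter, 14 mm high, open bore through its middle, about 0.13 kg. Origin: centre of its underside; z up along the bore.
- eye_loupe: loose black eye loupe standing on its round foot, about 39 mm across, 40 mm high. Origin: centre of its underside; z up. Take it across its body about 20 mm up.
- v_block: loose plain grey steel V-block, 50 mm long (own x, the direction of the V groove on its top), 40 mm wide (own y), 30 mm high, 0.35 kg. Origin: centre of its underside; z up. Its side faces (across y) are flat; take it across the 40 mm.
- slide_box: loose flat blue box with a white label on top, 34 mm wide (own x), 82 mm long (own y), 12 mm high. Origin: centre of its underside; z up. It stays closed; take it across the 34 mm at its middle.
- ring_pad: round green pad, 84 mm across, 4 mm thick, printed with a broad white ring (53 mm outside, 25 mm green middle): the outline of the ring gauge, centred on the pad. Fixed to the bench. Origin: centre of its underside; z up. 
- loupe_pad: round green pad, 70 mm across, 4 mm thick, printed with a solid white disc 40 mm across: the outline of the eye loupe, centred on the pad. Fixed to the bench. Origin: centre of its underside; z up. 
- block_pad: rectangular green pad, 84 x 72 mm (own x, y), 4 mm thick, printed with a white rectangular frame 52 mm (own x) by 42 mm (own y) and a white line along x through its middle that stands for the groove: the outline of the V-block, centred on the pad. Fixed to the bench. Origin: centre of its underside; z up. 
- box_pad: rectangular green pad, 62 x 106 mm (own x, y), 4 mm thick, printed with a solid white rectangle 36 mm (own x) by 84 mm (own y): the outline of the slide box, centred on the pad. Fixed to the bench. Origin: centre of its underside; z up. 
Things that resemble listed ones, but are neither listed nor needed, are in the scene too. Leave any purple or yellow look-alike of the v_block alone. Leave any purple look-alike of the loupe_pad alone.

How it is judged:
By the outcome, as a careful person would: the job done as asked, in the order asked, and still so for the second after the job is handed in, with the robot touching nothing.
It also fails if it takes over 99 s, if anything falls off the work surface, if the arm or the gripper's body presses on something with over 40 N, if the wrist force passes 120 N, or if a joint passes its speed limit or range.

## Robot

A 6-joint arm with a two-finger parallel gripper is mounted at the origin on a cart in front of the work surface, level with it; the furniture and walls round the work are solid. World frame = base frame: x ahead of the robot, y to its left, z up, the work surface at z = 0. Lengths are in m, angles in degrees, forces in N, time in s.
With the tool pointing down it reaches from about 0.425 to 0.95 m from the base axis. Payload 14.7 kg.
Tool frame: the origin (TCP) lies at the very end of the fingers, on their centre line; the grasp point (between the pads) lies 19 mm behind it; z points along the fingers, y is the line along which they close (so a half turn about z gives the same grasp; the last joint's range is limited). The gripper opens to 85 mm and grips with 20 to 120 N. Pads are 22 mm wide; open, the fingers measure 114 mm over their backs; the gripper's body (76 mm by 85 mm) begins 54 mm behind the grasp point. The pads swing forward as they close: fully open they stand 13 mm farther back than shut.
Start: joints at [73.648, 27.513, 91.461, -0, 61.026, -2.67], TCP at [0.154, 0.632, 0.231] pointing down, gripper open.
Joint ranges: [-157.49, 157.49], [-46.99, 117.5], [13.45, 153.17], [-89.5, 269.5], [5.16, 153.95], [-167.48, 167.48]. Speed limits (degrees/s): [108.29, 108.29, 136.94, 172.46, 172.46, 172.46].

## Interface

Orientations are given as [roll, pitch, yaw] about the fixed x, y, z axes, in that order (R = Rz(yaw) Ry(pitch) Rx(roll)).
In Python, from rig import env gives the robot as it stands. Calls block until the motion is done:
- env.movep(position, orientation): joint-space move of the TCP to a pose.
- env.move_l(position, max_speed=0.15, rotation=None, f_stop=None): straight line of the TCP; rotation=None keeps the orientation; max_speed is the mean speed in m/s. With f_stop (N) it stops when the force on the tool has changed by that much, and returns True; else False.
- env.move_j(angles): joint-space move.
- env.move_gripper(opening, force=None): finger opening in m; force is the grip in N (None keeps the last); returns when the fingers have stopped.
- env.wait(seconds).
- env.inverse_kinematics(position, orientation): joint angles nearest the present ones, or None.
- env.get_state(): the state.
- env.get_image(name): name is "scene" or "top"; returns the picture (420x560x3 uint8, red, green, blue); there is no depth.
- env.get_calibration(name): a dict with "intrinsics" (3x3 intrinsics, pixels), "R" (3x3) and "t" (3): a world point X has camera coordinates R X + t. Camera axes: x right, y down, z forward; pixel columns grow to the right and rows downward; lengths in m; the calibration is good to about 2 mm. A picture is of the moment at which its call begins. get_calibration takes no time and is no camera call.
A pose or a line that the arm cannot do raises env.MotionError and nothing moves.
- env.hand_in(): hands the job in; it is judged then, once.
Trained networks look in the newest picture that a camera, given by its name, has taken for a name from the list of things; names that differ only in an ending like _2 or _b are one class to them, and where a whole thing is asked for, a point or a joint stands for the part that bears it (a point fixed in the world has none). Each returns a list of dicts, best first, with "confidence" (0 to 1); they miss things now and then, are a little off and sometimes report something else, mostly with a low value. They report only what shows in the picture. A call takes as long as a camera call. They do not tell look-alikes from the thing itself.
- env.cut_out(label, camera): "pixels" (420x560 bool, what is visible of it).
- env.tip_of(label, camera): "point" ([x, y, z] in m, in world coordinates, good to about 4 mm: a listed point, or the origin of a listed thing).
The state is a dict: "time_s": time; "joint_positions": joint angles; "dq": joint speeds; "tau": joint torques, N m; "position": TCP position; "tcp_rot": TCP orientation; "ft_force": force on the tool from outside, world axes, zero at the start; "torque": the same for the moment, N m; "grip_width": finger opening in m; "gripper_force": force on a finger pad.
Only numpy, scipy, OpenCV 4.12 (cv2) and the standard library are available. Lean on these libraries where they do the work, as an engineer would, in place of code of your own. Each camera call takes 0.05 s, during which the arm holds its last target. There are 200 camera calls.

## Working session

There is one attempt and no reset: what is moved stays moved. The work goes in short steps, each a Python script; the robot and the scene stay as the last script left them, time stands still between calls to the robot, and variables do not carry over. Pictures are saved under pics/ and viewed, at most 14 in all, crops included, and the job is handed in when it is done.

```bash
mkdir -p pics; ls; python3 - <<'E'
from rig import env
import cv2,numpy as np
for c in("top","scene"):
    im=env.get_image(c);cv2.imwrite(f"pics/{c}0.png",im[:,:,::-1])
    k=env.get_calibration(c);print(c,k["intrinsics"].tolist(),(-k["R"].T@k["t"]).round(3),k["R"].round(2).tolist())
    for l in "ring_gauge eye_loupe v_block slide_box ring_pad loupe_pad block_pad box_pad".split():
        print(l,[(np.round(d["point"],3).tolist(),round(d["confidence"],2)) for d in env.tip_of(l,c)])
print(env.get_state()["time_s"])
E
```

```text
pics
top [[392.15258005862165, 0.0, 280.3420445578304], [0.0, 392.15258005862165, 215.37181927898413], [0.0, 0.0, 1.0]] [ 0.354 -0.002  0.925] [[0.15, -0.99, -0.0], [-0.97, -0.15, -0.21], [0.21, 0.03, -0.98]]
ring_gauge [([0.472, 0.274, 0.001], 0.64)]
eye_loupe [([0.63, 0.136, -0.0], 0.57)]
v_block [([0.699, -0.271, 0.002], 0.87), ([0.665, -0.176, 0.001], 0.65)]
slide_box [([0.474, 0.127, -0.003], 0.7)]
ring_pad [([0.609, 0.29, -0.001], 0.92)]
loupe_pad [([0.356, -0.217, 0.002], 0.85), ([0.646, 0.003, 0.001], 0.8)]
block_pad [([0.501, -0.005, 0.0], 0.83)]
box_pad [([0.471, -0.172, -0.0], 0.73)]
scene [[458.2756682925328, 0.0, 275.3861058854195], [0.0, 458.2756682925328, 207.59080333282134], [0.0, 0.0, 1.0]] [-0.039 -0.963  0.589] [[0.86, -0.51, -0.02], [-0.24, -0.37, -0.9], [0.45, 0.78, -0.44]]
ring_gauge [([0.464, 0.275, 0.0], 0.64)]
eye_loupe [([0.633, 0.133, -0.002], 0.69)]
v_block [([0.662, -0.174, 0.002], 0.91), ([0.602, -0.272, 0.001], 0.61), ([0.7, -0.268, 0.0], 0.53)]
slide_box [([0.471, 0.13, -0.004], 0.62)]
ring_pad [([0.616, 0.286, -0.001], 0.51), ([0.632, 0.129, -0.005], 0.49)]
loupe_pad [([0.647, 0.003, 0.003], 0.77), ([0.355, -0.216, -0.001], 0.7), ([0.616, 0.283, 0.0], 0.3)]
block_pad [([0.503, -0.001, 0.0], 0.62)]
box_pad [([0.473, -0.178, -0.002], 0.58)]
0.9
```

View pics/top0.png

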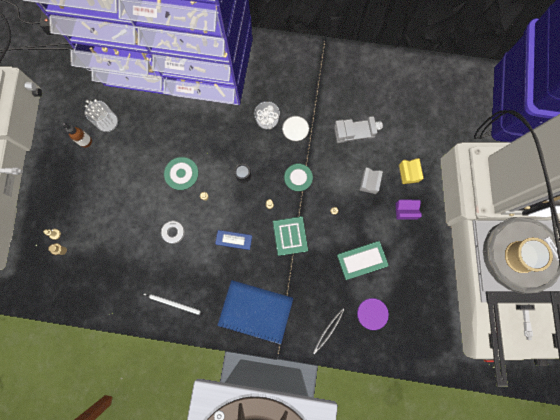

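View pics/scene0.png

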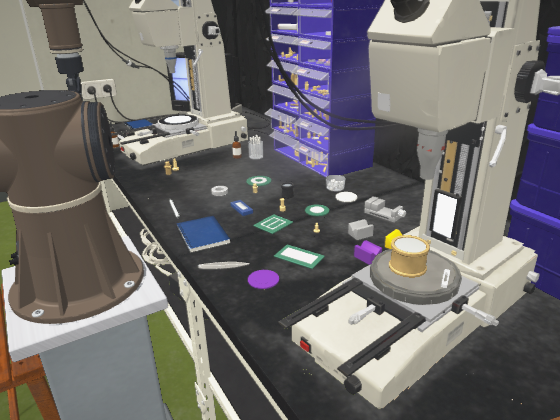

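The top view shows:
- **V-block:** three candidates, grey (371,181), yellow (411,171) and purple (409,209). The task asks for the plain grey one.
- **Loupe pad:** green with a white disc (298,177), the purple disc (373,314) and a plain white disc (295,128). The green one fits.
- **Obstacles:** brass pieces stand at (204,196), (269,204) and (334,211).

Next I'll fit model silhouettes to the masks and check the result in a crop.

```bash
cat > h.py <<'E'
from rig import env
import cv2,numpy as np
from scipy.optimize import minimize
t=np.linspace(0,2*np.pi,48,endpoint=False); C=np.c_[np.cos(t),np.sin(t)]
B=np.array([[1,1],[-1,1],[-1,-1],[1,-1]])
S={"ring_gauge":(C*.026,.0,.014),"eye_loupe":(C*.0195,0,.04),"v_block":(B*[.025,.02],0,.03),"slide_box":(B*[.017,.041],0,.012),
"ring_pad":(C*.042,0,.004),"loupe_pad":(C*.035,0,.004),"block_pad":(B*[.042,.036],0,.004),"box_pad":(B*[.031,.053],0,.004)}
def proj(c,X):
    k=env.get_calibration(c);p=(k["R"]@np.asarray(X).T).T+k["t"];p=p@np.array(k["intrinsics"]).T
    return p[:,:2]/p[:,2:]
def hull(n,c,q,z0):
    o,_,h=S[n];a=q[2];R=np.array([[np.cos(a),-np.sin(a)],[np.sin(a),np.cos(a)]])
    P=o@R.T+q[:2]
    P=np.r_[np.c_[P,np.full(len(P),z0)],np.c_[P,np.full(len(P),z0+h)]]
    return cv2.convexHull(proj(c,P).astype(np.float32))[:,0]
def fit(n,c,m,q0,z0=0):
    m=m.astype(np.uint8);ks,_=cv2.findContours(m,cv2.RETR_EXTERNAL,cv2.CHAIN_APPROX_NONE)
    M=cv2.drawContours(np.zeros_like(m),[max(ks,key=cv2.contourArea)],-1,1,-1)
    x,y,w,h=cv2.boundingRect(M);x-=12;y-=12;w+=24;h+=24;s=8
    T=cv2.resize(M[y:y+h,x:x+w].astype(np.float32),None,fx=s,fy=s,interpolation=cv2.INTER_LINEAR)>.5
    def cost(u):
        q=np.array([u[0]/1000,u[1]/1000,np.radians(u[2])])
        P=(hull(n,c,q,z0)-[x,y]+.5)*s-.5
        I=cv2.fillConvexPoly(np.zeros(T.shape,np.uint8),np.round(P*16).astype(np.int32),1,shift=4)>0
        return 1-(I&T).sum()/(I|T).sum()
    best=None
    for a in ((0,) if S[n][0].shape[0]>4 else (0,30,60,90,120,150)):
        u0=np.array([q0[0]*1000,q0[1]*1000,a])
        r=minimize(cost,u0,method="Nelder-Mead",options=dict(initial_simplex=u0+np.array([[0,0,0],[8,0,0],[0,8,0],[0,0,15]]),xatol=.05,fatol=1e-4))
        if best is None or r.fun<best.fun:best=r
    u=best.x;return u[:2]/1000,(u[2]+90)%180-90,best.fun
def find(n,c,q0,z0=0):
    "fit the detection nearest q0"
    env.get_image(c)
    L=[d["pixels"] for d in env.cut_out(n,c) if d["pixels"].sum()>30]
    if not L:return None
    p=proj(c,[[*q0[:2],z0+S[n][2]/2]])[0]
    m=min(L,key=lambda m:np.hypot(*(np.argwhere(m).mean(0)[::-1]-p)))
    return fit(n,c,m,q0,z0)
E
python3 - <<'E'
from h import *
G=dict(ring_gauge=(.47,.274),eye_loupe=(.631,.135),v_block=(.663,-.175),slide_box=(.473,.128),ring_pad=(.612,.288),loupe_pad=(.646,.003),block_pad=(.502,-.003),box_pad=(.472,-.175))
im=cv2.imread("pics/top0.png");s=4
big=cv2.resize(im[100:290,150:440],None,fx=2.7,fy=2.7,interpolation=cv2.INTER_CUBIC)
for n,q in G.items():
    for c in("top","scene"):
        r=find(n,c,q)
        print(n,c,r and (r[0].round(4).tolist(),round(r[1],1),round(r[2],3)))
        if r and c=="top":
            P=(hull(n,c,[*r[0],np.radians(r[1])],0)-[150,100]+.5)*2.7
            cv2.polylines(big,[P.astype(np.int32)],True,(0,0,255),1)
cv2.imwrite("pics/crop1.png",big);print(env.get_state()["time_s"])
E
```

```text
ring_gauge top ([0.4678, 0.2752], np.float64(7.8), np.float64(0.044))
ring_gauge scene None
eye_loupe top ([0.6332, 0.1353], np.float64(-1.2), np.float64(0.076))
eye_loupe scene ([0.6353, 0.1369], np.float64(9.1), np.float64(0.122))
v_block top ([0.6625, -0.1737], np.float64(-5.8), np.float64(0.07))
v_block scene ([0.6636, -0.1739], np.float64(-4.4), np.float64(0.114))
slide_box top ([0.4721, 0.1292], np.float64(-0.8), np.float64(0.082))
slide_box scene ([0.4731, 0.1277], np.float64(-2.7), np.float64(0.076))
ring_pad top ([0.6162, 0.2882], np.float64(-6.2), np.float64(0.042))
ring_pad scene ([0.6167, 0.289], np.float64(1.3), np.float64(0.137))
loupe_pad top ([0.6498, 0.0013], np.float64(9.3), np.float64(0.071))
loupe_pad scene ([0.65, 0.0019], np.float64(1.4), np.float64(0.077))
block_pad top ([0.5025, -0.001], np.float64(17.3), np.float64(0.047))
block_pad scene ([0.5031, -0.0015], np.float64(17.5), np.float64(0.125))
box_pad top ([0.4709, -0.1771], np.float64(27.0), np.float64(0.071))
box_pad scene ([0.4708, -0.1757], np.float64(26.9), np.float64(0.078))
2.5
```

View pics/crop1.png

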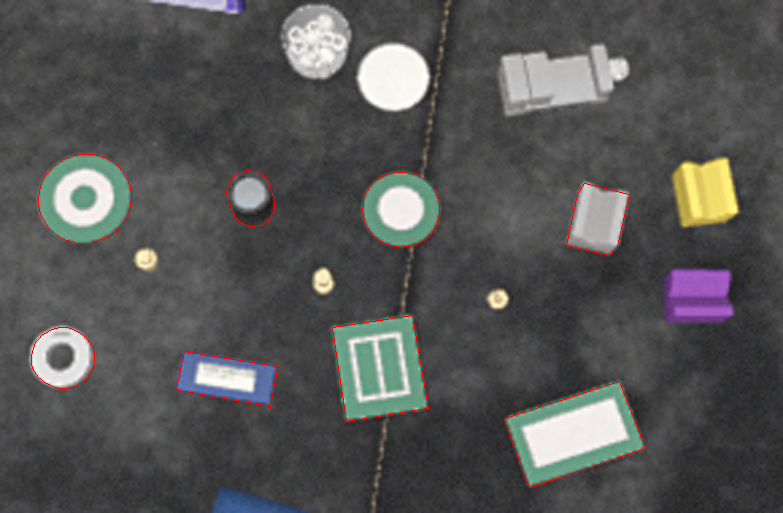

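The overlays fit well. The crop confirms the V-block as the grey block at crop (598,218), and the loupe pad as the green pad with the white disc at crop (400,208). I'll start with the ring.

```bash
cat >> h.py <<'E'
Z=.14
def ori(p,yaw):
    best=None
    j0=np.array(env.get_state()["joint_positions"])
    for a in (yaw,yaw+180,yaw-180):
        j=env.inverse_kinematics([*p,Z],[180,0,a])
        if j is not None and (best is None or abs(j[5])<best[0]): best=(abs(j[5]),a)
    return [180,0,best[1]]
def pick(p,yaw,w,F,up=.003,keep=False):
    env.move_gripper(w+.013)
    env.movep([*p,Z],ori(p,yaw))
    env.move_l([*p,.035],.2)
    hit=env.move_l([*p,-.010],.03,f_stop=6)
    zc=env.get_state()["position"][2]
    env.move_l([*p,zc+up],.05)
    env.move_gripper(w-.010,F)
    s=env.get_state();print("grip hit",hit,"zc",round(zc,4),"w",round(s["grip_width"],4),"t",s["time_s"])
    zg=s["position"][2]
    env.move_l([*p,Z],.2)
    print("lifted w",round(env.get_state()["grip_width"],4))
    return zg
def place(p,yaw,zg,w):
    env.movep([*p,Z],ori(p,yaw))
    env.move_l([*p,zg+.012],.2)
    hit=env.move_l([*p,zg+.0025],.02,f_stop=8)
    s=env.get_state();print("place hit",hit,"dz",round(s["position"][2]-zg,4))
    env.move_gripper(w+.013)
    env.move_l([*p,Z],.2)
    print("t",env.get_state()["time_s"])
E
python3 - <<'E'
from h import *
zg=pick((.4678,.2752),20,.052,60)
place((.6164,.2884),20,zg,.052)
s=env.get_state();print(s["grip_width"],s["ft_force"])
for n,q,z in(("ring_gauge",(.6164,.2884),.004),("ring_pad",(.6164,.2884),0)): print(n,find(n,"top",q,z))
cv2.imwrite("pics/t1.png",env.get_image("top")[:,:,::-1])
E
```

```text
grip hit True zc -0.0063 w 0.049 t 7.075
lifted w 0.0489
place hit True dz 0.0041
t 11.0
0.0652584628107632 [ 0.08875792  0.51022994 -0.14335272]
ring_gauge (array([0.61658014, 0.29025795]), np.float64(4.971919858509935), np.float64(0.10863243437039394))
ring_pad (array([0.6163274 , 0.28854585]), np.float64(8.49659041172302), np.float64(0.052662742502873505))
```

View pics/t1.png

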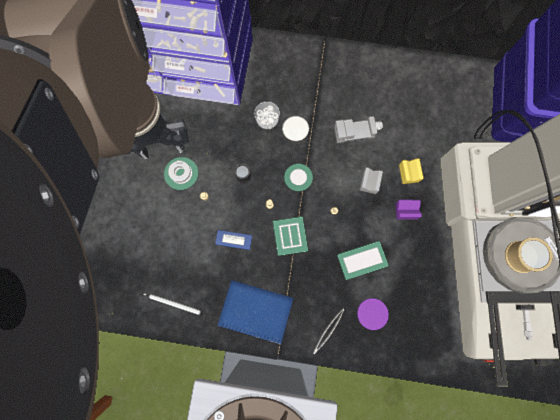

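The ring now lies on its pad at (181,173), looking centred. I'll do the loupe and the V-block next.

```bash
python3 - <<'E'
from h import *
zg=pick((.6338,.1358),0,.039,40)
place((.6499,.0015),0,zg,.039)
zg=pick((.6629,-.1738),-5.4,.040,80)
place((.5027,-.0012),17.3,zg,.040)
cv2.imwrite("pics/t2.png",env.get_image("top")[:,:,::-1])
E
```

```text
grip hit True zc -0.0034 w 0.0368 t 14.5583
lifted w 0.0364
place hit True dz 0.0039
t 20.375
grip hit True zc -0.0036 w 0.0385 t 23.675
lifted w 0.0392
place hit True dz 0.004
t 27.825
```

View pics/t2.png

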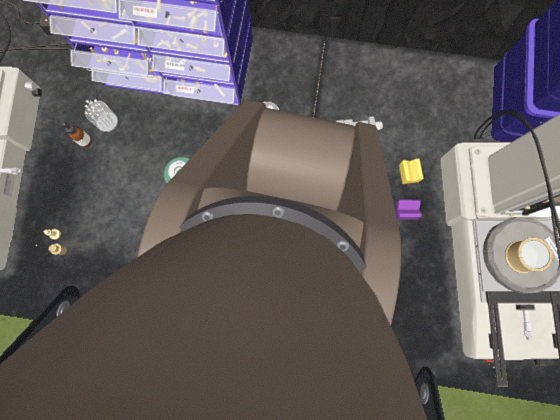

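The arm blocks the top view, so I'll place the box next, then move clear and check all four.

```bash
python3 - <<'E'
from h import *
zg=pick((.4725,.1286),90-1.5,.034,35)
place((.4709,-.1766),90+27,zg,.034)
env.move_j([73.648, 27.513, 91.461, 0, 61.026, -2.67])
for c in("top","scene"):
  im=env.get_image(c)[:,:,::-1]
  cv2.imwrite(f"pics/{c}3.png",cv2.resize(im[130:300,150:410] if c=="top" else im[160:280,170:390],None,fx=3,fy=3,interpolation=cv2.INTER_CUBIC))
  for a,b,q in(("ring_gauge","ring_pad",(.6164,.2884)),("eye_loupe","loupe_pad",(.6499,.0015)),("v_block","block_pad",(.5027,-.0012)),("slide_box","box_pad",(.4709,-.1766))):
    for n,z in((a,.004),(b,0)):
        r=find(n,c,q,z);print(c,n,r and (r[0].round(4).tolist(),round(float(r[1]),1),round(float(r[2]),3)))
print(env.get_state()["time_s"])
E
```

```text
grip hit True zc -0.0025 w 0.0329 t 31.3833
lifted w 0.0333
place hit True dz 0.0036
t 35.775
top ring_gauge ([0.6176, 0.2902], -1.0, 0.099)
top ring_pad ([0.6152, 0.2884], 5.1, 0.042)
top eye_loupe ([0.6538, 0.0034], -2.6, 0.062)
top loupe_pad ([0.6496, 0.0009], -1.0, 0.472)
top v_block ([0.5035, 0.0], 17.9, 0.077)
top block_pad ([0.5023, -0.0011], 18.5, 0.033)
top slide_box ([0.4719, -0.176], 27.5, 0.049)
top box_pad ([0.4716, -0.1772], 26.4, 0.045)
scene ring_gauge ([0.6179, 0.2903], -4.0, 0.077)
scene ring_pad ([0.6268, 0.2837], -8.4, 0.732)
scene eye_loupe ([0.6535, 0.0044], -0.8, 0.138)
scene loupe_pad ([0.6502, 0.0009], 7.8, 0.373)
scene v_block ([0.5044, -0.001], 19.7, 0.085)
scene block_pad ([0.5065, -0.0016], 19.8, 0.577)
scene slide_box ([0.473, -0.1754], 28.9, 0.061)
scene box_pad ([0.4712, -0.1754], 27.2, 0.675)
40.5333
```

View pics/top3.png

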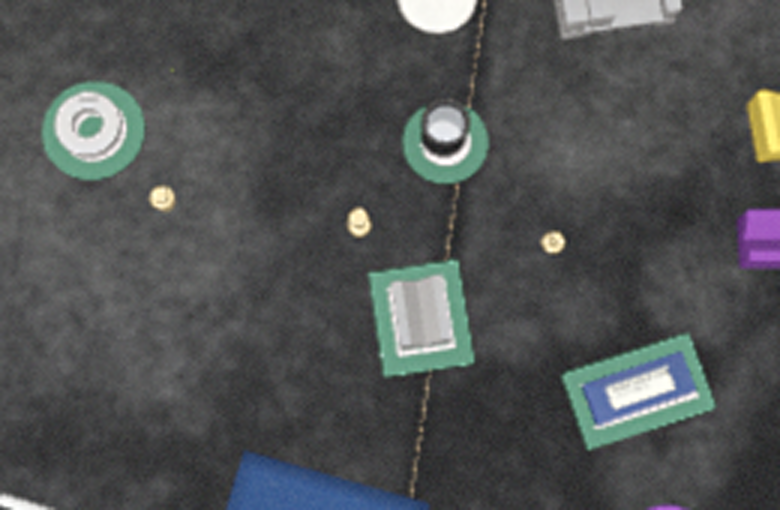

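View pics/scene3.png

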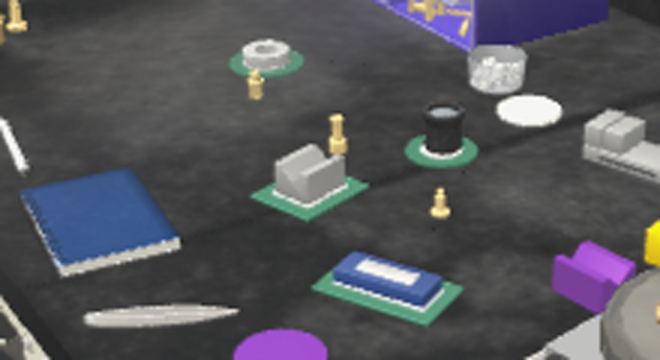

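All four sit flat on their pads, but each is a little off towards +x and +y: the loupe at crop (445,130) by about 4 mm, the others by 1–2 mm. The white frame shows more on the block's right side at crop (455,340), which agrees with this. I'll regrip and shift each one by its measured offset.

```bash
cat >> h.py <<'E'
def nudge(p,yaw,w,F,d,zg):
    p=np.array(p);q=p+d
    env.move_gripper(w+.013)
    env.movep([*p,Z],ori(p,yaw))
    env.move_l([*p,.035],.2); env.move_l([*p,zg],.06,f_stop=15)
    env.move_gripper(w-.010,F)
    env.move_l([*p,zg+.006],.05); env.move_l([*q,zg+.006],.03)
    hit=env.move_l([*q,zg-.0015],.02,f_stop=8)
    print(hit,env.get_state()["position"][2]-zg)
    env.move_gripper(w+.013)
    env.move_l([*q,Z],.25); print(env.get_state()["time_s"])
E
python3 - <<'E'
from h import *
nudge((.4709,-.1766),117,.034,35,(-.0012,-.0007),.0041)
nudge((.5027,-.0012),17.3,.040,80,(-.0011,-.0008),.0034)
nudge((.6525,.0020),90,.039,40,(-.0038,-.0023),.0036)
nudge((.6164,.2884),20,.052,60,(-.0013,-.0017),.0008)
env.move_j([73.648, 27.513, 91.461, 0, 61.026, -2.67])
for c in("top","scene"):
  im=env.get_image(c)[:,:,::-1]
  cv2.imwrite(f"pics/{c}4.png",cv2.resize(im[130:300,150:410] if c=="top" else im[160:280,170:390],None,fx=3,fy=3,interpolation=cv2.INTER_CUBIC))
  for a,q in(("ring_gauge",(.6164,.2884)),("eye_loupe",(.6499,.0015)),("v_block",(.5027,-.0012)),("slide_box",(.4709,-.1766))):
        r=find(a,c,q,.004);print(c,a,r and (r[0].round(4).tolist(),round(float(r[1]),1),round(float(r[2]),3)))
print(env.get_state()["time_s"])
E
```

```text
True -4.566859537773974e-05
47.25
True 0.0004223565288887202
52.8583
True 0.0002835116609695631
57.8
True 0.0008797535316692771
63.0167
top ring_gauge ([0.6157, 0.2884], 7.7, 0.044)
top eye_loupe ([0.6503, 0.0018], 6.0, 0.064)
top v_block ([0.5028, -0.0003], 18.0, 0.055)
top slide_box ([0.4708, -0.1761], 26.6, 0.058)
scene ring_gauge ([0.6166, 0.287], 2.2, 0.09)
scene eye_loupe ([0.6525, 0.002], 0.2, 0.083)
scene v_block ([0.5035, -0.004], 12.4, 0.076)
scene slide_box ([0.4714, -0.1756], 25.8, 0.126)
66.0083
```

View pics/top4.png

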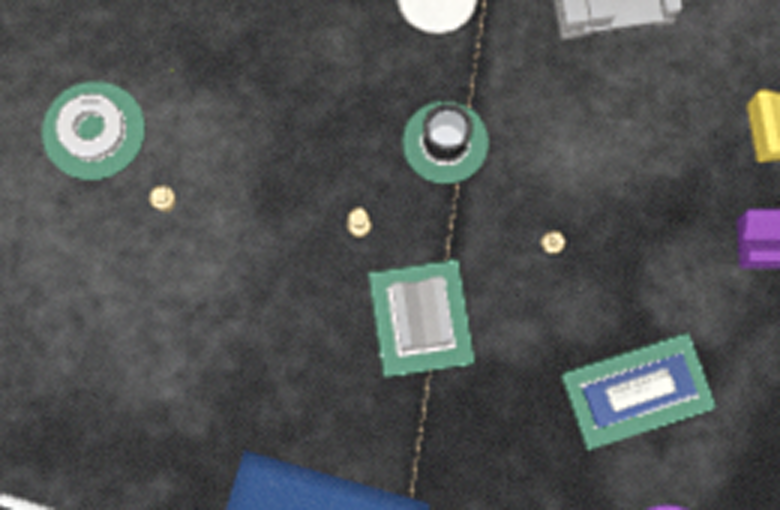

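View pics/scene4.png

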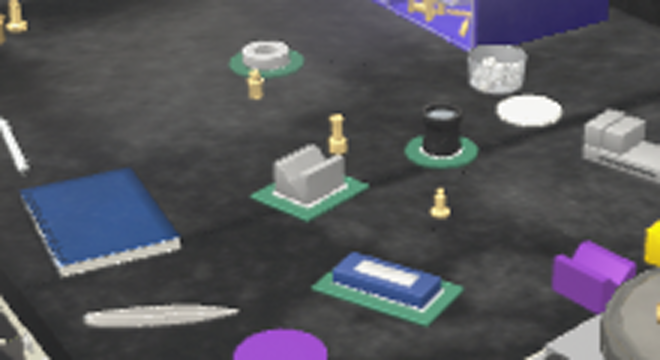

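The ring, block and box are now centred to within about 1 mm. The loupe at crop (447,132) still shows some white on its near side, so I'll zoom in on it.

```bash
python3 - <<'E'
from h import *
out=[]
for c in("top","scene"):
    im=np.ascontiguousarray(env.get_image(c)[:,:,::-1])
    p=proj(c,[[.65,.0015,.02]])[0].astype(int);k=14
    b=cv2.resize(im[p[1]-20:p[1]+20,p[0]-20:p[0]+20],None,fx=k,fy=k,interpolation=cv2.INTER_NEAREST)[:, :]
    for r,z,col in((.035,.004,(0,255,0)),(.020,.004,(0,0,255)),(.0195,.044,(255,0,0))):
        P=np.c_[C*r+[.6499,.0015],np.full(48,z)]
        cv2.polylines(b,[((proj(c,P)-p+20+.5)*k).astype(np.int32)],True,col,1)
    out.append(cv2.resize(b,(400,400)))
cv2.imwrite("pics/lo.png",np.hstack(out))
E
```

```text
(no output)
```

View pics/lo.png

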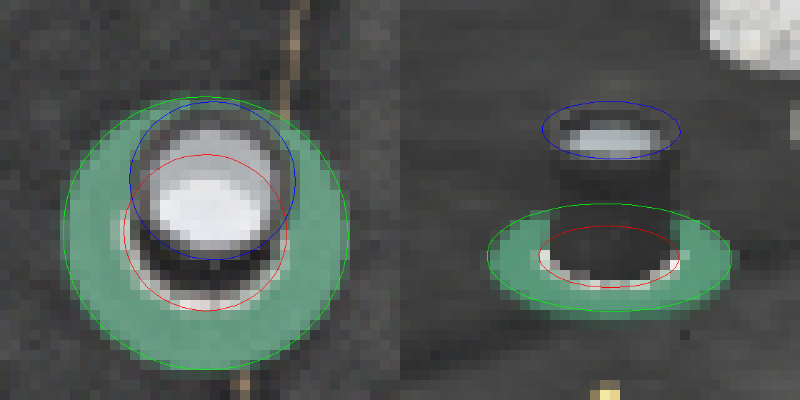

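In this crop about 4 mm of white shows on the near side of the loupe's foot, against about 2 mm at its sides. It is therefore still about 1.5 mm too far in +x, so I'll make one small correction.

```bash
python3 - <<'E'
from h import *
nudge((.6487,-.0003),90,.039,40,(-.0015,-.0004),.0036)
env.move_j([73.648, 27.513, 91.461, 0, 61.026, -2.67])
out=[]
for c in("top","scene"):
    r=find("eye_loupe",c,(.65,.001),.004);print(r)
    im=np.ascontiguousarray(env.get_image(c)[:,:,::-1])
    p=proj(c,[[.65,.0015,.02]])[0].astype(int);k=14
    b=cv2.resize(im[p[1]-20:p[1]+20,p[0]-20:p[0]+20],None,fx=k,fy=k,interpolation=cv2.INTER_NEAREST)
    for R,z,col in((.035,.004,(0,255,0)),(.020,.004,(0,0,255))):
        P=np.c_[C*R+[.6499,.0015],np.full(48,z)]
        cv2.polylines(b,[((proj(c,P)-p+20+.5)*k).astype(np.int32)],True,col,1)
    out.append(cv2.resize(b,(400,400)))
cv2.imwrite("pics/lo2.png",np.hstack(out));print(env.get_state()["time_s"])
E
```

```text
True 0.0002653193381050708
72.725
(array([0.64841907, 0.00120515]), np.float64(3.8637926572809675), np.float64(0.08008953431238741))
(array([0.65084953, 0.00337063]), np.float64(-2.7148512527381143), np.float64(0.15516566657970254))
75.8667
```

View pics/lo2.png

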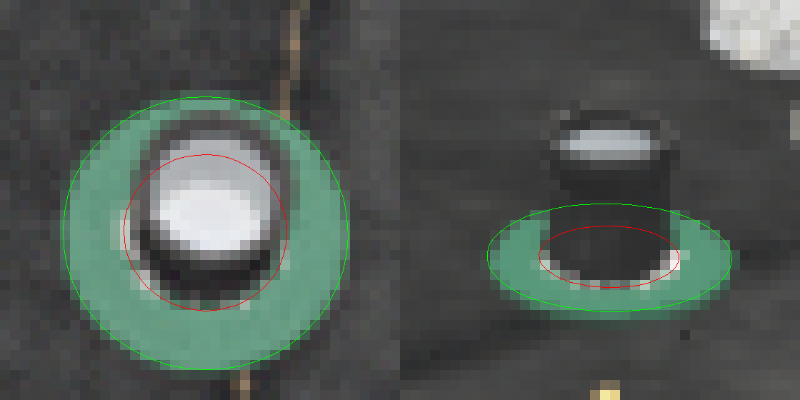

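The loupe now sits centred in its disc in both views, and the arm is clear with the gripper open, so I'll hand in.

```bash
python3 -c "
from rig import env
print(env.hand_in())"
```

```text
the job is handed in; nothing more can be done
None
```

I placed all four aids flat on their matching pads, each within about 1–2 mm of centre by the cameras and with the V-block and slide box lined up to within about 2°, then released them and handed in at about 76 s; no verdict came back.

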